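Hook a tool-holder bracket into a slotted upright and lock it

TASK

Take the grey tool-holder bracket, hook its two tabs into the upper pair of slots of the aluminium upright, and push it down until it sits fully home, with the spring catch snapped out through its window; then let go. Feel your way gently: a light push is enough, never jam bracket and upright together with as much as 50 N, and leave everything else on the worktop where it is.

Things in the scene. Friction and masses are not known exactly. Their poses are not given: they have to be found in the camera images.
- upright: Fixed slotted upright, an aluminium channel 104 mm wide, 138 tall, on a dark steel foot 138 wide, 6 thick. Origin on the worktop, mid-width of the FOOT, in the plane of the channel's front face (x = 0); +x into the upright, away from the robot, y left, z up. The channel was clamped on by eye: it stands up to 10 mm left or right of the foot's middle, square to it; this is not measured. Sheet 4 mm, open behind.
- slots_seat (a point): point fixed to the foot: in the face plane, at the foot's mid-width, level with the lower ends of the two upper slots (z = 96 mm). The channel has two rows of vertical slots 30 mm left and right of ITS middle, 8.5 mm wide, 34 tall: lower row z = 36 to 70 mm, upper row z = 96 to 130. Only the upper row has the catch that locks a bracket. Axes as the upright.
- catch (a joint): spring catch in the channel's middle, between the upper slots: steel wedge nose 12 mm wide, 5 mm proud of the face, z = 91.5 to 98 mm, sloped above, flat below. 0 = out, up to 0.0055 m pushed in; spring 3 to 5.5 N. A bracket going down drives it in; it springs back through the bracket's window in the last 1 to 3 mm before home. Getting the bracket down over it takes about 5 to 12 N.
- bracket_grip (a point): Loose grey painted bracket, 0.2 to 0.35 kg, standing on its ledge on the worktop, as it will hang. Site: middle of the flat grip head on its central web, where to grip: 80 mm above the underside, 38 ahead of the back plane. x toward the tabs (back), y left, z up. Head 14 mm thick (x), 40 wide (y), 60 to 96 mm above the underside.
- bracket: the whole bracket; origin on its back plane, mid-width, at its underside; axes as bracket_grip. Back plate 84 mm wide, 52 tall, 4 thick, with a window for the catch 22 mm wide, 30 to 42 mm above the underside; under it a bar (24 to 30 mm), then an open notch (5 to 24) where the catch stands while the tabs go in. Ledge 84 wide, 4 thick, reaching 64 mm ahead of the back plane, with four 12 mm holes.
- bracket_seat (a point): point on the bracket's back plane, mid-width, 36 mm above its underside: level with the undersides of the tab necks, which come to rest on the lower ends of the slots. Home, it is level with slots_seat, in the face plane, and the bracket's underside is 60 mm above the worktop. Axes as bracket_grip.
- tab_left (a point): tip of the left tab: 12 mm behind the back plane, 30 left of the middle, 36 above the underside. A tab is 6 mm thick, its last 3.5 mm tapering to 4.4; neck 36 to 46 mm above the underside; a lip up to 8.6 mm behind the back plane hangs to 26 mm, its front sloping from 5.4 (top) to 7.4 mm. To enter the slots the bracket must be 10 to 24 mm above home; 17 is the middle.
- tab_right (a point): tip of the right tab, 30 mm right of the middle; the same otherwise
- loupe: bystander: black stand loupe, a waisted cylinder 41 mm across, 34 mm tall; origin under its centre
- relay_0: bystander: small white block with an amber top, 35x28x26 mm; origin under its centre
- relay_1: bystander: small black block, 35x28x22 mm; origin under its centre
- driver_yellow: bystander: thin screwdriver, 145 mm long, 10 mm thick, lying; origin under its centre
- solder_spool: bystander: grey reel, 62x77x38 mm; origin under its centre
- side_cutter: bystander: red-handled side cutter, 125x44x12 mm, lying; origin under its centre
- hex_keys: bystander: red holder with hex keys, 67x42x9 mm; origin under its centre

How it is judged:
By the outcome, as a careful person would: the job done as asked, in the order asked, and still so for the second after the job is handed in, with the robot touching nothing.
It also fails if it takes over 69 s, if anything falls off the work surface, if the arm or the gripper's body presses on something with over 40 N, if the wrist force passes 120 N, or if a joint passes its speed limit or range.

ROBOT

A 7-joint arm with a two-finger parallel gripper is mounted at the origin on a cart in front of the work surface, level with it; the furniture and walls round the work are solid. World frame = base frame: x ahead of the robot, y to its left, z up, the work surface at z = 0. Lengths are in m, angles in rad, forces in N, time in s.
With the tool pointing down it reaches from about 0.425 to 0.825 m from the base axis. Payload 3.6 kg.
Tool frame: the origin (TCP) lies where the fingers leave the gripper's body, on its centre line; the fingertips stand 73 mm ahead of it and the grasp point (between the pads) lies 54 mm ahead of it; x points along the fingers, y is the direction in which the jaws open and shut, and the axes are right-handed (so a half turn about x gives the same grasp; the last joint's range is limited). The gripper opens to 85 mm and grips with 20 to 120 N. Pads are 22 mm wide; open, the fingers measure 114 mm over their backs; the gripper's body (76 mm by 85 mm) begins 54 mm behind the grasp point. The pads swing forward as they close: fully open they stand 13 mm farther back than shut.
Start: joints at [-0.026, 0.615, -0.013, 1.423, 0.008, 1.103, -0.04], TCP at [0.65, 0, 0.304] pointing down, gripper open.
Joint ranges: [-3.12, 3.12], [-0.3, 2.06], [-1.34, 1.32], [0.26, 2.42], [-1.36, 4.5], [0.01, 1.98], [-2.84, 2.84]. Speed limits (rad/s): [2.79, 2.79, 3.14, 3.14, 3.14, 3.14, 3.14].

INTERFACE

Orientations are given as a unit quaternion [x, y, z, w].
In Python, from station import arm, snapshot, camera_info, ticket gives the robot as it stands. Calls block until the motion is done:
- arm.movep(position, orientation): joint-space move of the TCP to a pose.
- arm.line_to(position, velocity=0.15, ori=None): straight line of the TCP; ori=None keeps the orientation; velocity is the mean speed in m/s.
- arm.move_j(angles): joint-space move.
- arm.move_gripper(opening, effort=None): opening from 0.0 (shut) to 1.0 (fully open); effort is the grip in N (None keeps the last); returns when the fingers have stopped.
- arm.pause(seconds).
- arm.ik(position, orientation): joint angles nearest the present ones, or None.
- snapshot(name): name is "scene" or "side" or "wrist"; returns the picture (420x560x3 uint8, blue, green, red); there is no depth.
- camera_info(name): a dict with "fx", "fy", "cx", "cy" (pixels), "R" (3x3) and "t" (3): a world point X has camera coordinates R X + t; the wrist camera has in their place "T_tool_cam" (4x4, takes a point from camera to tool coordinates, whose origin is the TCP and whose axes are the tool frame's). Camera axes: x right, y down, z forward; pixel columns grow to the right and rows downward; lengths in m; the calibration is good to about 2 mm. A picture is of the moment at which its call begins: read the wrist's pose just before it. camera_info takes no time and is no camera call.
A pose or a line that the arm cannot do raises arm.MotionError and nothing moves.
- ticket.finish_job(): hands the job in, once; it reports no verdict.
Readings, each from a call of its own:
- arm.read_time(): time.
- arm.read_joint_positions(): joint angles.
- arm.read_dq(): joint speeds.
- arm.read_effort(): joint torques, N m.
- arm.read_tool_pos(): TCP position.
- arm.read_eef_rot(): TCP orientation.
- arm.read_ft_force(): force on the tool from outside, world axes, zero at the start.
- arm.read_wrist_torque(): the same for the moment, N m.
- arm.read_opening(): opening from 0.0 (shut) to 1.0 (fully open).
Only numpy, scipy, OpenCV 4.12 (cv2) and the standard library are available. Lean on these libraries where they do the work, as an engineer would, in place of code of your own. Each camera call takes 0.05 s, during which the arm holds its last target. There are 200 camera calls.

## Working session

There is one attempt and no reset: what is moved stays moved. The work goes in short steps, each a Python script; the robot and the scene stay as the last script left them, time stands still between calls to the robot, and variables do not carry over. Pictures are saved under pics/ and viewed, about 8 in all and at most 12, crops included, and the job is handed in when it is done.

```bash
mkdir -p pics; ls; python3 - <<'E'
from station import arm, snapshot, camera_info, ticket
import cv2, numpy as np
for n in ["scene","side","wrist"]:
    cv2.imwrite(f"pics/{n}0.png",snapshot(n)); c=camera_info(n); print(n,{k:np.round(v,4).tolist() for k,v in c.items()})
print(arm.read_tool_pos(),arm.read_eef_rot(),arm.read_time(),arm.read_ft_force())
E
```

```text
pics
scene {'fx': 488.5951, 'fy': 488.5951, 'cx': 283.3186, 'cy': 206.1798, 'R': [[-0.7349, -0.6781, -0.0089], [-0.2721, 0.3068, -0.9121], [0.6212, -0.6679, -0.41]], 't': [0.3804, 0.2169, 1.1564]}
side {'fx': 380.3304, 'fy': 380.3304, 'cx': 266.155, 'cy': 208.8452, 'R': [[0.9999, -0.0099, -0.0075], [-0.0118, -0.5661, -0.8242], [0.004, 0.8243, -0.5662]], 't': [-0.5216, 0.0583, 1.172]}
wrist {'fx': 366.9253, 'fy': 366.9253, 'cx': 279.8145, 'cy': 208.5812, 'T_tool_cam': [[-0.0006, -0.3178, 0.9482, -0.0692], [1.0, -0.0002, 0.0006, 0.0004], [0.0, 0.9482, 0.3178, -0.0823], [0.0, 0.0, 0.0, 1.0]]}
[ 6.49571817e-01 -2.44835217e-06  3.03012898e-01] [-0.49950936 -0.50047707  0.50048022 -0.49953244] 0.15 [ 0.03896124 -1.12521489  0.04794969]
```

View pics/scene0.png

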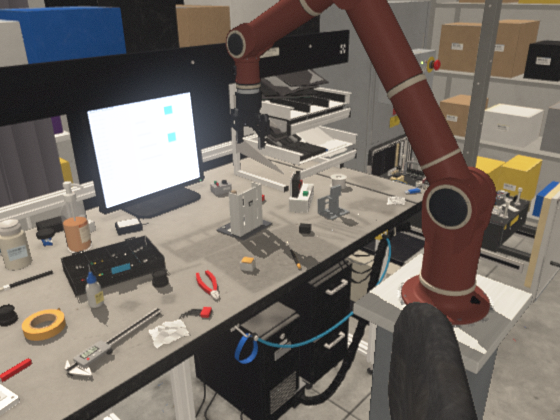

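View pics/side0.png

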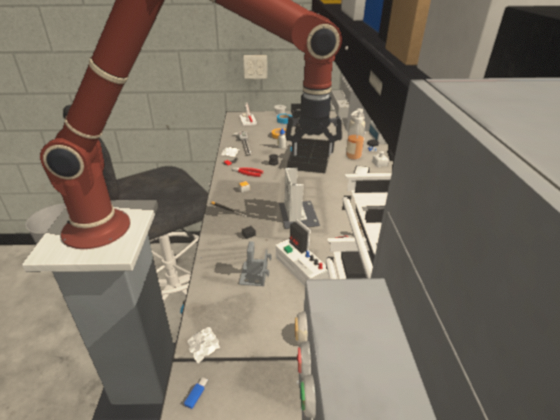

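View pics/wrist0.png

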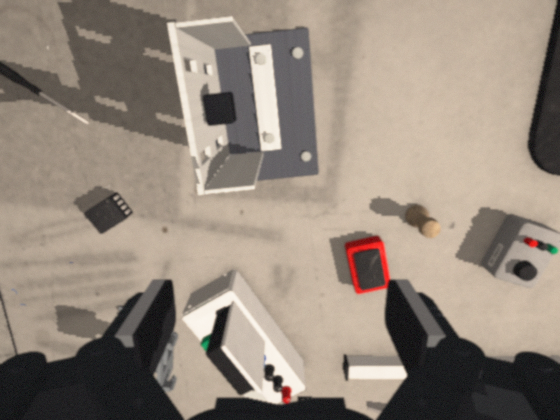

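Scene view: the upright is at about (247,205) and the bracket at about (332,200). In the side view they are at (293,197) and (257,262). In the wrist view the upright's front face top edge runs from (170,22) to (197,190), and the bracket is hidden behind the left finger at about (168,355). I'll triangulate roughly and move the wrist camera over both.

```bash
cat > h.py <<'E'
from station import arm, snapshot, camera_info, ticket
import cv2, numpy as np
from scipy.spatial.transform import Rotation as Ro
Q0=Ro.from_matrix(np.array([[0,1,0],[0,0,-1],[-1,0,0.]]))  # tool x down, y->+x world, z->-y world
def quat(yaw,tilt=0): return (Ro.from_euler('z',yaw)*Q0).as_quat()
def pose():
    T=np.eye(4);T[:3,:3]=Ro.from_quat(arm.read_eef_rot()).as_matrix();T[:3,3]=arm.read_tool_pos();return T
def ray(name,uv,T=None):
    c=camera_info(name);d=np.array([(uv[0]-c['cx'])/c['fx'],(uv[1]-c['cy'])/c['fy'],1.])
    if name=='wrist':
        M=T@np.array(c['T_tool_cam']);return M[:3,3],M[:3,:3]@d
    R=np.array(c['R']);return -R.T@np.array(c['t']),R.T@d
def onz(name,uv,z,T=None):
    o,d=ray(name,uv,T);return o+d*(z-o[2])/d[2]
def tri(rs):
    A=0;b=0
    for o,d in rs:
        d=d/np.linalg.norm(d);P=np.eye(3)-np.outer(d,d);A=A+P;b=b+P@o
    return np.linalg.solve(A,b)
def proj(name,X,T=None):
    c=camera_info(name)
    if name=='wrist':
        M=np.linalg.inv(T@np.array(c['T_tool_cam']));p=M[:3,:3]@X+M[:3,3]
    else: p=np.array(c['R'])@X+np.array(c['t'])
    return np.array([c['fx']*p[0]/p[2]+c['cx'],c['fy']*p[1]/p[2]+c['cy']])
def shot(name,f):
    T=pose();im=snapshot(name);cv2.imwrite(f'pics/{f}.png',im);np.save(f'pics/{f}.npy',T);return im,T
E
python3 - <<'E'
from h import *
T=pose();print(Ro.from_quat(arm.read_eef_rot()).as_matrix().round(3).tolist())
print('brk',tri([ray('scene',(332,200)),ray('side',(257,262))]))
a,b=onz('wrist',(170,22),.138,T),onz('wrist',(197,190),.138,T)
print('chan top',a,b,np.linalg.norm(a-b))
for p in [(306,28),(318,175)]: print(onz('wrist',p,.006,T))
B=tri([ray('scene',(332,200)),ray('side',(257,262))])
q=quat(0)
arm.movep([B[0],B[1]-.03,.30],q)
shot('wrist','w1')
print(arm.read_time())
E
```

```text
[[-0.002, 1.0, 0.0], [-0.0, 0.0, -1.0], [-1.0, -0.002, 0.0]]
brk [ 0.49598004 -0.20971903  0.0416016 ]
chan top [0.58662177 0.11698857 0.138     ] [0.59497078 0.01673627 0.138     ] 0.10059934453823262
[0.67330265 0.1316331  0.006     ]
[ 0.68864053 -0.00427698  0.006     ]
1.3
```

View pics/w1.png

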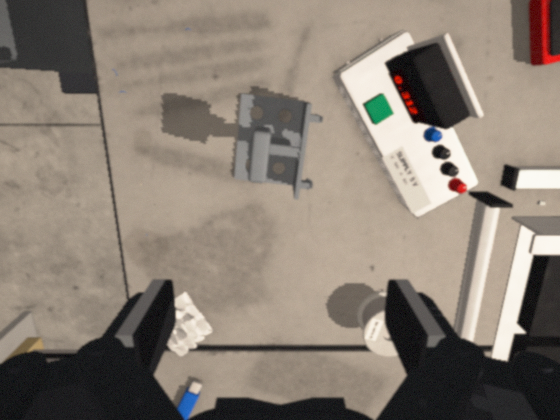

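Wrist view: the bracket stands with its tabs pointing +x. The head top spans (250–270, 131–182), the plate top runs from (309,102) to (297,197), and the tabs are at (318,118) and (308,184). The supply box is clear of the grasp. Next is the same view geometry over the upright, so calibration bias cancels, plus a tilted front view of the slots.

```bash
python3 - <<'E'
from h import *
T=np.load('pics/w1.npy')
P=onz('wrist',(303,150),.052,T); off=T[:3,3]-P; print('plate',P,off)
U=np.array([.5908,.0669,.138])
arm.movep(U+off,quat(0)); w2,T2=shot('wrist','w2')
w1=cv2.imread('pics/w1.png')
# tilted front view
R=Ro.from_euler('z',np.pi/2)*Q0
for tilt in (25,35,15):
    Rt=Ro.from_euler('y',-np.radians(tilt))*R
    M=Rt.as_matrix()@np.array(camera_info('wrist')['T_tool_cam'])[:3,:3]
    c=np.array(camera_info('wrist')['T_tool_cam'])[:3,3]
    tgt=np.array([.59,.067,.11]); tcp=tgt-M[:,2]*.26-Rt.as_matrix()@c
    q=Rt.as_quat(); ok=arm.ik(tcp,q); print(tilt,tcp,M[:,2],ok is not None)
    if ok is not None:
        arm.movep(tcp,q); w3,T3=shot('wrist','w3');break
print(arm.read_time())
z=lambda im,x,y,w,h,s:cv2.resize(im[y:y+h,x:x+w],None,fx=s,fy=s,interpolation=cv2.INTER_CUBIC)
a=z(w1,220,80,130,130,3);b=z(w2,230,60,130,180,3)
cv2.imwrite('pics/c1.png',np.hstack([np.vstack([a,np.zeros((150,390,3),np.uint8)]),b]))
E
```

```text
plate [ 0.51833851 -0.20817648  0.052     ] [-0.02095985 -0.02979171  0.24808726]
25 [0.51477472 0.06643753 0.27055062] [ 6.88725115e-01  6.05582943e-04 -7.25022309e-01] True
3.4333
```

View pics/c1.png

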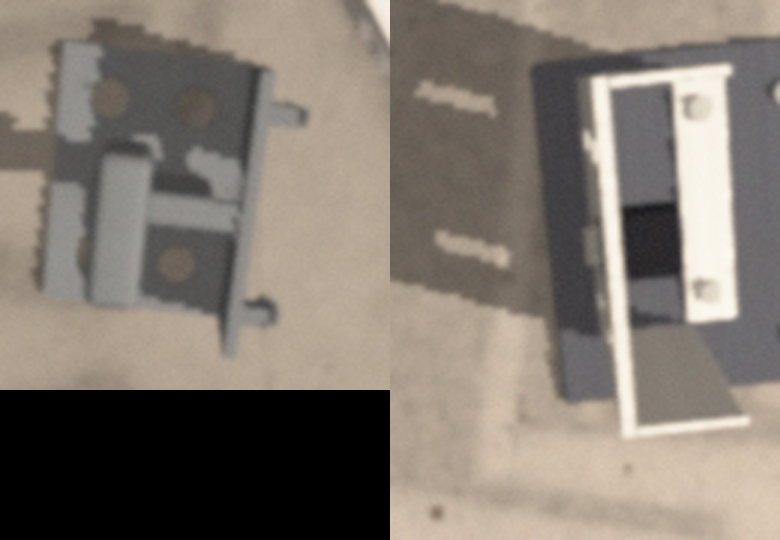

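View pics/w3.png

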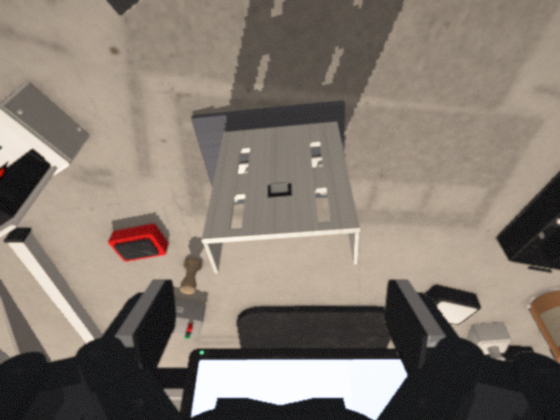

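```bash
python3 - <<'E'
from h import *
T1=np.load('pics/w1.npy');T2=np.load('pics/w2.npy');T3=np.load('pics/w3.npy')
f=lambda x,y:(x/3+220-1/3,y/3+80-1/3)
g=lambda x,y:((x-390)/3+230-1/3,y/3+60-1/3)
def two(n,a,b,z,T):
    a=onz('wrist',a,z,T);b=onz('wrist',b,z,T);d=a-b
    print(n,((a+b)/2).round(4),'len',np.linalg.norm(d).round(4),'yaw',np.degrees(np.arctan2(-d[0],d[1])).round(2))
two('plate',f(265,69),f(229,354),.052,T1)
two('head',f(128,155),f(115,304),.096,T1)
two('tabs',f(300,116),f(270,313),.041,T1)
two('ledge front',f(60,42),f(42,295),.004,T1)
for z in(.138,.144): two('chan front',g(593,78),g(623,436),z,T2)
two('foot front',g(532,68),g(566,400),.006,T2)
two('top w3',(204,238),(358,230),.138,T3)
im=cv2.imread('pics/w3.png')
cv2.imwrite('pics/c2.png',cv2.resize(im[100:280,190:370],None,fx=3.3,fy=3.3,interpolation=cv2.INTER_CUBIC))
E
```

```text
plate [ 0.5172 -0.2108  0.052 ] len 0.0829 yaw -5.93
head [ 0.4834 -0.2068  0.096 ] len 0.0377 yaw -5.74
tabs [ 0.5294 -0.2126  0.041 ] len 0.0595 yaw -6.77
ledge front [ 0.4556 -0.2046  0.004 ] len 0.0827 yaw -6.05
chan front [0.5897 0.0647 0.138 ] len 0.1032 yaw 5.77
chan front [0.5894 0.0657 0.144 ] len 0.1012 yaw 5.77
foot front [0.5736 0.0529 0.006 ] len 0.1338 yaw 5.89
top w3 [0.5894 0.0658 0.138 ] len 0.1004 yaw -175.86
```

View pics/c2.png

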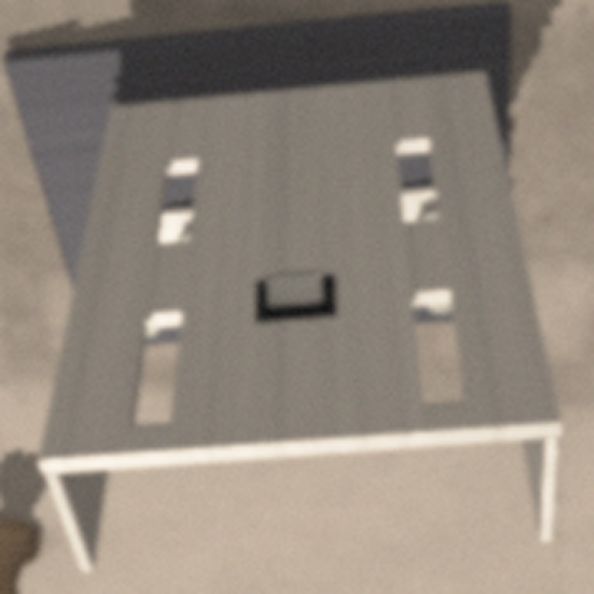

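```bash
python3 - <<'E'
from h import *
T3=np.load('pics/w3.npy')
h=lambda x,y:(x/3.3+190-.35,y/3.3+100-.35)
def two(n,a,b,z):
    a=onz('wrist',h(*a),z,T3);b=onz('wrist',h(*b),z,T3);d=a-b
    print(n,((a+b)/2).round(4),'len',np.linalg.norm(d).round(4),'yaw',np.degrees(np.arctan2(-d[0],d[1])).round(2))
two('top',(559,427),(41,464),.138)
two('slot top',(442,402),(154,423),.130)
two('slot bot',(434,291),(165,313),.096)
two('low slot top',(420,220),(174,242),.070)
two('low slot bot',(414,138),(184,159),.036)
two('catch',(335,318),(257,318),.098)
# bracket in T1, predicted origin along axes for consistency
y=np.radians(-5.95);ax=np.array([np.cos(y),np.sin(y)])
print('grip from plate(mid 2mm ahead)',np.array([.5172,-.2108])-ax*.036,'head direct',[.4834,-.2068])
E
```

```text
top [0.5901 0.0652 0.138 ] len 0.1028 yaw 5.78
slot top [0.589  0.0654 0.13  ] len 0.0584 yaw 5.74
slot bot [0.589  0.0657 0.096 ] len 0.06 yaw 5.91
low slot top [0.5892 0.0652 0.07  ] len 0.0588 yaw 6.14
low slot bot [0.5887 0.0657 0.036 ] len 0.0596 yaw 5.92
catch [0.5919 0.0652 0.098 ] len 0.0173 yaw -0.26
grip from plate(mid 2mm ahead) [ 0.48139394 -0.20706822] head direct [0.4834, -0.2068]
```

Measurements agree: the channel middle is at (0.589, 0.065) with yaw +5.8°, and slot spacing comes out at 58–60 mm. The bracket grip is at (0.482, −0.207) with yaw −6°. Next I grasp and lift.

```bash
python3 - <<'E'
from h import *
q=quat(np.radians(-5.95))
g=np.array([.4822,-.2069])
arm.move_gripper(.65,60)
arm.movep([*g,.26],q)
arm.line_to([*g,.134],.12)
print('at',arm.read_tool_pos(),arm.read_ft_force())
arm.move_gripper(0,60); print('open',arm.read_opening(),arm.read_ft_force())
arm.line_to([*g,.28],.12); arm.pause(.2)
print('lift',arm.read_opening(),arm.read_ft_force(),arm.read_wrist_torque())
shot('wrist','w4'); print(arm.read_time())
y=np.radians(5.8);ax=np.array([np.cos(y),np.sin(y)]);la=np.array([-ax[1],ax[0]])
F=np.array([.5893,.0651]);p=F-ax*(.038+.05)
arm.line_to([*p,.28],.2,quat(y)); arm.line_to([*p,.211],.12); arm.pause(.3)
print(arm.read_tool_pos(),arm.read_ft_force(),arm.read_wrist_torque())
a,_=shot('wrist','w5');b=cv2.imread('pics/w4.png');s,_=shot('side','s5');c,_=shot('scene','sc5')
z=lambda im,x,y,w,h:cv2.resize(im[y:y+h,x:x+w],(400,300),interpolation=cv2.INTER_CUBIC)
cv2.imwrite('pics/c3.png',np.vstack([np.hstack([z(b,0,0,560,420),z(a,0,0,560,420)]),np.hstack([z(s,220,120,160,120),z(c,190,120,160,120)])]))
print(arm.read_time())
E
```

```text
at [ 0.48265413 -0.20701269  0.13466225] [-0.09360096  0.16440891  0.25823037]
open 0.1539438552544753 [-0.64443764  0.49960377  2.38509799]
lift 0.15432568854625392 [ 0.22948004 -0.50273188 -3.10119768] [-0.03058901  0.10437163 -0.00400133]
8.1917
[0.50200121 0.05623814 0.21158045] [-0.60408851  0.38018287 -2.53766912] [ 0.01781785  0.04594643 -0.01208967]
10.8333
```

View pics/c3.png

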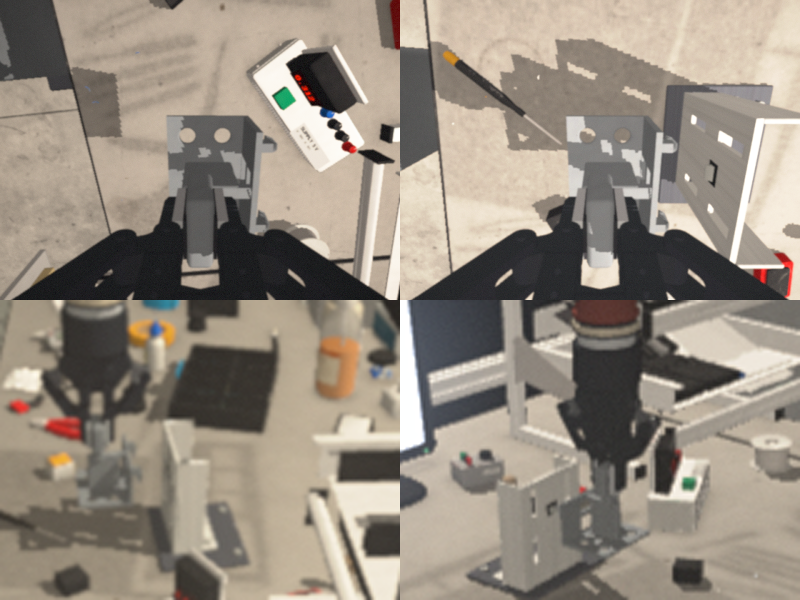

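The bracket is held square. In the upper-right panel the left tab is at (668,145), and the upper slots are at about (725,142) and (713,208) ahead of it. I check the lateral position of the held bracket numerically, then advance by feel.

```bash
cat >> h.py <<'E'
Y=np.radians(5.8);AX=np.array([np.cos(Y),np.sin(Y),0]);LA=np.array([-AX[1],AX[0],0]);F=np.array([.5893,.0651,0])
def goal(back,lat,h): # back: gap face->back plane; lat: offset; h: above home
    return F-AX*(.038+back)+LA*lat+np.array([0,0,.060+.080+.054+h])
def force(f0): # -> (along AX, LA, z) minus baseline
    f=np.mean([arm.read_ft_force() for _ in range(3)],0)-f0; return np.array([f@AX,f@LA,f[2]])
def where():
    d=arm.read_tool_pos()-goal(0,0,0); return np.array([-d@AX,d@LA,d[2]])*1e3
E
python3 - <<'E'
from h import *
T=np.load('pics/w5.npy');im=cv2.imread('pics/w5.png')
for lat in (.040,.042,.044): print(lat,proj('wrist',T[:3,3]+LA*lat-AX*.015-np.array([0,0,.130]),T))
col=cv2.cvtColor(im,cv2.COLOR_BGR2GRAY)[:,270:285].mean(1);print(col[152:175].astype(int))
f0=np.mean([arm.read_ft_force() for _ in range(10)],0);np.save('f0.npy',f0);print(f0)
arm.line_to(goal(.016,0,.017),.08); print(where(),force(f0))
for b in np.arange(.0145,-.0016,-.0015):
    arm.line_to(goal(b,0,.017),.03); f=force(f0); print(round(b*1e3,1),where().round(2),f.round(2))
    if np.linalg.norm(f)>6: break
print(arm.read_time(),arm.read_wrist_torque())
shot('wrist','w6')
E
```

```text
0.04 [251.24435536 166.41692817]
0.042 [251.1542043 162.8336459]
0.044 [251.06348316 159.22770416]
[132 131 131 132 131 131 131 132 129 121 116 123 128 129 131 130 129 130
 129 129 130 130 130]
[-0.4767443  -0.84731958 -3.61498859]
[ 1.65857741e+01 -1.39891769e-02  1.66626985e+01] [0.43750141 0.97520308 1.00624065]
14.5 [14.78 -0.02 17.04] [0.79 0.46 0.96]
13.0 [12.94  0.   17.08] [-0.09  0.09  1.25]
11.5 [ 1.138e+01 -1.000e-02  1.700e+01] [1.26 1.03 0.6 ]
10.0 [ 9.880e+00 -1.000e-02  1.701e+01] [0.39 0.92 0.38]
8.5 [ 8.38  0.02 16.99] [ 0.64 -0.18  1.19]
7.0 [6.89e+00 1.00e-02 1.70e+01] [ 0.59  1.13 -0.12]
5.5 [ 5.38  0.02 17.01] [0.32 0.11 1.13]
4.0 [ 3.870e+00 -1.000e-02  1.702e+01] [0.39 1.22 1.37]
2.5 [ 2.38  0.02 17.  ] [1.2  0.8  0.17]
1.0 [9.000e-01 1.000e-02 1.699e+01] [0.45 1.72 1.19]
-0.5 [ 1.000e-02 -6.000e-02  1.681e+01] [-1.96  0.15  0.18]
14.1583 [-0.03444351  0.30559835  0.06795973]
```

The tabs entered with no resistance and the back plane is flush at 0 mm with about 2 N. Now I push down in small steps.

```bash
python3 - <<'E'
from h import *
f0=np.load('f0.npy')
for h in np.arange(.0155,-.0031,-.001):
    arm.line_to(goal(.0003,0,h),.03); f=force(f0); print(round(h*1e3,1),where().round(2),f.round(1))
    if np.linalg.norm(f)>18: break
print(arm.read_time(),arm.read_opening())
shot('wrist','w7')
E
```

```text
15.5 [ 0.22  0.04 15.4 ] [-0.1  1.2  0.5]
14.5 [ 0.22  0.04 14.43] [0.5 0.1 1. ]
13.5 [ 0.27  0.03 13.52] [-0.3  0.6  1.4]
12.5 [ 0.48  0.04 12.89] [-2.2  0.5  5.3]
11.5 [ 0.41  0.05 11.89] [-4.2  1.   7.3]
10.5 [4.900e-01 1.000e-02 1.071e+01] [-3.4  1.4  9.1]
9.5 [0.66 0.01 9.66] [-4.   1.   9.2]
8.5 [1.88 0.09 7.1 ] [-4.1  0.5  1.6]
7.5 [ 1.43 -0.01  6.38] [-4.   1.  -0.2]
6.5 [ 0.9  -0.02  5.98] [-3.7  1.4 -1.5]
5.5 [ 0.51 -0.05  5.4 ] [-4.3  0.8 -0.2]
4.5 [ 0.32 -0.05  4.6 ] [-5.   1.1  0.7]
3.5 [ 0.29 -0.06  3.65] [-4.   0.2  2.1]
2.5 [ 0.27 -0.09  2.6 ] [-4.5  0.2  0.5]
1.5 [ 0.06 -0.11  1.68] [-4.3 -1.   1.3]
0.5 [0.07 0.01 0.68] [-4.1  0.6  1.5]
-0.5 [0.13 0.01 0.31] [-6.1  1.5  4.6]
-1.5 [0.17 0.02 0.17] [-7.9  0.8 10.5]
-2.5 [ 0.22 -0.01  0.03] [-10.3   0.6  15.2]
18.9583 0.15748935449050663
```

It bottoms at h ≈ 0 with about 15 N. The force profile matches: camming at 13–9 mm, then a free slide, then a stop. I check the latch with a gentle upward tug, re-seat, and look.

```bash
python3 - <<'E'
from h import *
f0=np.load('f0.npy')
for h in (0,.001,.002,.003,.004):
    arm.line_to(goal(.0003,0,h),.03); f=force(f0); print(round(h*1e3,1),where().round(2),f.round(1))
    if f[2]<-9: break
for h in (.0015,0,-.0015,-.0025):
    arm.line_to(goal(.0003,0,h),.03); f=force(f0); print(round(h*1e3,1),where().round(2),f.round(1))
    if f[2]>13: break
arm.line_to(goal(.0003,0,.0),.03); print(where().round(2),force(f0).round(1))
a,_=shot('wrist','w8');s,_=shot('side','s8');c,_=shot('scene','sc8')
z=lambda im,x,y,w,h:cv2.resize(im[y:y+h,x:x+w],(400,300),interpolation=cv2.INTER_CUBIC)
cv2.imwrite('pics/c4.png',np.vstack([np.hstack([z(a,200,90,200,150),z(a,0,0,560,420)]),np.hstack([z(s,240,150,100,75),z(c,210,160,100,75)])]))
print(arm.read_time())
E
```

```text
0.0 [0.1  0.02 0.63] [-5.1  0.5  3.1]
1.0 [0.08 0.03 1.15] [-3.5  0.9  0.4]
2.0 [0.09 0.03 1.97] [-3.1  1.5 -0.2]
3.0 [0.03 0.   2.26] [ 0.1  0.2 -8.1]
4.0 [-0.    0.02  2.58] [  4.5   0.9 -18.8]
1.5 [ 0.15 -0.04  2.19] [ 0.1  2.  -7. ]
0.0 [ 0.19 -0.05  1.17] [-3.4  1.1  2.1]
-1.5 [0.2  0.03 0.23] [-5.6  0.6  8.1]
-2.5 [0.26 0.04 0.09] [-6.3  0.6 13.1]
[0.15 0.07 0.49] [-2.3  1.4  3.2]
21.6583
```

View pics/c4.png

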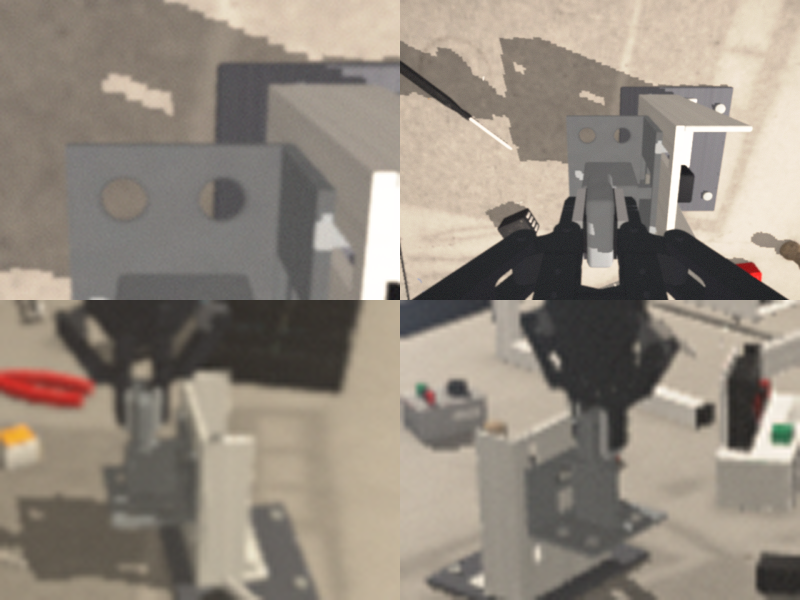

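The catch holds: the tug was stopped at 2.2 mm, rising to 19 N, and the pictures show the plate flush. I press lightly once more, release, retreat and check.

```bash
python3 - <<'E'
from h import *
f0=np.load('f0.npy')
arm.line_to(goal(.0003,0,-.002),.03); print(where().round(2),force(f0).round(1))
arm.move_gripper(.38); print(arm.read_opening(),where().round(2),force(f0).round(1))
arm.line_to(goal(.0003,0,.08),.1); 
arm.line_to(goal(.10,-.03,.13),.15)
# tilted front view as before
T=np.load('pics/w3.npy'); q=Ro.from_matrix(T[:3,:3]).as_quat()
arm.movep(T[:3,3]+[-.03,0,.04],q); arm.pause(.2); w,Tw=shot('wrist','w9')
up=np.array([0,0,1.])
for n,P in dict(headtopL=F-AX*.038+LA*.02+up*.156,headtopR=F-AX*.038-LA*.02+up*.156,plateL=F-AX*.004+LA*.042+up*.112,plateR=F-AX*.004-LA*.042+up*.112,ledgeL=F-AX*.064+LA*.042+up*.064,ledgeR=F-AX*.064-LA*.042+up*.064,catch=F-AX*.005+up*.095).items():
    p=proj('wrist',P,Tw); print(n,p.round(1)); cv2.circle(w,tuple(int(round(v)) for v in p),1,(0,0,255),-1)
cv2.imwrite('pics/c5.png',cv2.resize(w[70:290,160:420],(780,660)[:2],interpolation=cv2.INTER_CUBIC)[:600])
print(arm.read_time(),arm.read_ft_force())
E
```

```text
[0.25 0.08 0.02] [-7.8  1.2 16.6]
0.38153910298618116 [-0.94 -0.04 -1.86] [1.2 0.3 3.4]
headtopL [303.4 199.4]
headtopR [244.8 204.1]
plateL [330.3 191.8]
plateR [229.5 199.9]
ledgeL [323.4  96.3]
ledgeR [220.6 106.6]
catch [279.3 181.9]
25.25 [0.72822764 0.00278656 0.95799887]
```

View pics/c5.png

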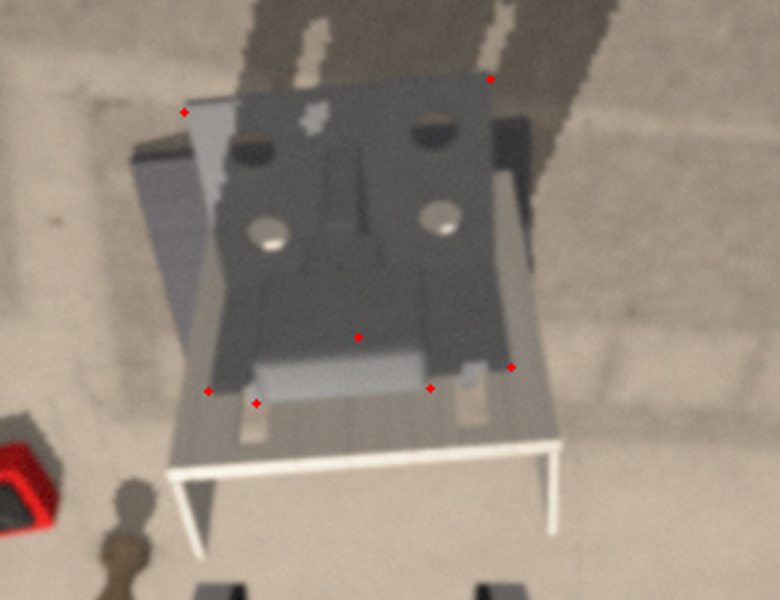

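Released. Plate top corners, at (210,391) and (511,369), match the home prediction within about 1 px. The head and ledge front sit 2–4 px toward the robot, which looks like slight sag from lip slack. I check the height by touching the head top lightly with the shut fingers.

```bash
python3 - <<'E'
from h import *
arm.move_gripper(0)
p=goal(0,0,0);q=quat(Y)
arm.movep([*p[:2],.27],q); arm.line_to([*p[:2],.238],.1); arm.pause(.2)
f0=np.mean([arm.read_ft_force() for _ in range(10)],0)
for k in range(22):
    arm.line_to([*p[:2],.237-.0007*k],.03); f=force(f0)
    if f[2]>1.5: print(round(.237-.0007*k-.073,4),(arm.read_tool_pos()[2]-.073).round(4),f.round(1))
    if f[2]>8: break
arm.line_to([*p[:2],.27],.1); arm.line_to(goal(.10,-.03,.13),.15)
T=np.load('pics/w9.npy');arm.movep(T[:3,3],Ro.from_matrix(T[:3,:3]).as_quat()); arm.pause(.2)
w,_=shot('wrist','w10'); d=cv2.absdiff(w,cv2.imread('pics/w9.png'))[70:290,160:420].max(2); print('diff',d.mean(),(d>30).sum())
w,_=shot('wrist','w10');s,_=shot('side','s10');c,_=shot('scene','sc10')
z=lambda im,x,y,w,h:cv2.resize(im[y:y+h,x:x+w],(400,300),interpolation=cv2.INTER_CUBIC)
cv2.imwrite('pics/c6.png',np.vstack([np.hstack([z(w,180,90,200,150),z(s,250,160,80,60)]),np.hstack([z(s,180,100,240,180),z(c,200,150,120,90)])]))
print(arm.read_time())
E
```

```text
0.1535 0.1541 [-2.  -0.2  4.4]
0.1528 0.154 [-3.5  0.5  7.3]
0.1521 0.1539 [-4.5 -0.1 10.3]
diff 26.812797202797203 4179
34.55
```

View pics/c6.png

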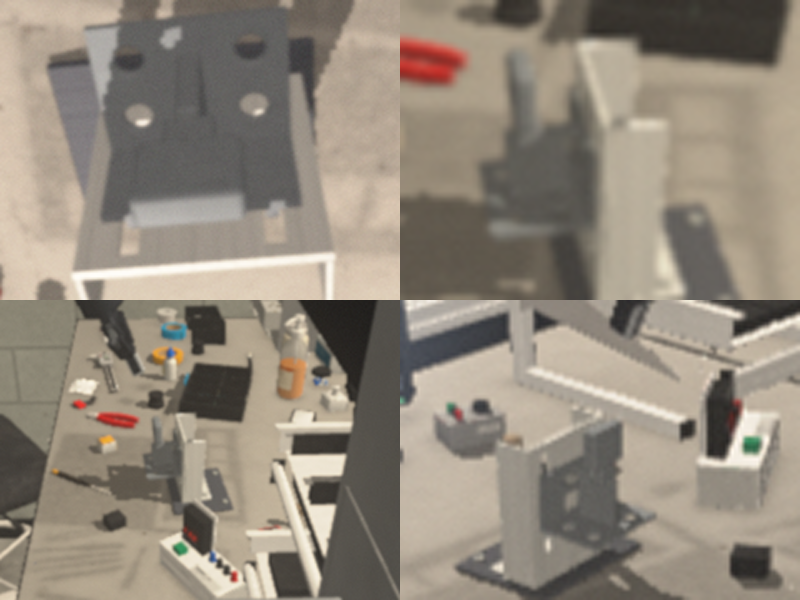

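The head top is at 0.154 m, against 0.156 home less about 1.5 mm of sag from the 1.4 mm lip slack. So the bracket is down on the slot ends. The picture shows it hanging and the arm clear, so I hand in.

```bash
python3 -c "
from h import *
print(arm.read_ft_force(),arm.read_time()); ticket.finish_job()"
```

```text
[-0.01980159  0.08349141 -0.38229068] 34.55
the job is handed in; nothing more can be done
```

The bracket is hung in the upper pair of slots, pushed fully down and latched by the spring catch. The gripper is off it and the job is handed in, at 34.6 s of the 69 s allowed.

**How it went:** I gripped the bracket across its head. The tabs entered the slots at mid-height with no resistance, and the back plate touched the face at about 2 N. Pushing down showed the catch giving way at up to 9 N, then a free slide, then a firm stop at home height. The highest contact force read was about 19 N, well under 50 N.

**Last checks:**
- **Catch:** a gentle upward tug stopped at about 2.2 mm, rising to 19 N. I took this as proof it is locked. I did not see the catch nose in its window, because the head hides it.
- **Height:** a light touch on the head after release put its top at about 154 mm, where an exactly upright bracket would read 156 mm. The plate's top corners matched the home position within about 1 pixel.
- **Sag:** the head and ledge front sat 2–4 pixels towards the robot after I let go. That fits a forward sag of about 2° from the slack of the lips in the slots, and also explains the lower head.
- **Surroundings:** the other items look undisturbed in the final side and scene views. I judged this by eye and did not measure it.
- **Check that failed:** a before-and-after image comparison (mean difference 27) was inconclusive. I did not find out why, and judged from the final pictures instead.

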